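# Park the parcel diverter at its balance point

## Task

Park the little parcel sorter so that a colleague can clear it: first slide the black feed grip along its track until it is level with the green pause mark. Then take hold of the orange diverter flap (it has a black handle), swing it up from the side on which it lies to its balance point, straight up, without letting it go over to the other side, and finish while still gripping it between the fingers, the flap held still and upright; leave the parcels and the tape roll alone.

Things in the scene. Friction and masses are not known exactly. Their poses are not given: they have to be found in the camera images.
- feed_top (a point): centre of the top face of the black feed grip: an upright block 28 mm across the track, 20 mm along the track and 40 mm high, on an aluminium track 40 mm wide, 170 mm long and 14 mm high that is fixed to the table. The top face is 54 mm above the table. The y axis is the direction along the track in which joint feed grows. The grip stays where it is left and takes about 1.5 N to slide.
- feed (a joint): position of the black feed grip along its track, in m, 0 to 0.12, growing along +y of point feed_top. At the start it is below 0.03.
- mark: bright green pause mark: a fixed block on the table 34 mm across the track, 8 mm along it and 12 mm high, beside the track on the -x side of point feed_top; origin at the centre of its underside, 39 mm from the track's centre line; axes parallel to the track's. The grip is level with it when their centres have the same position along the track (joint feed is then between 0.05 and 0.105).
- flap_grip (a point): centre of the flap's black handle: a cylinder 22 mm in diameter, 30 mm long, parallel to the hinge and 140 mm from it, on a neck (16 mm wide, 6 mm thick), 50 mm beyond the orange flap's upper edge. x axis along the hinge, z from hinge to handle. Its two flat ends are free: fingers closing along the hinge direction can take it from above and it can turn between them.
- flap_hinge (a point): middle of the flap's horizontal hinge, 75 mm above the table, on the fixed grey and blue diverter (150 mm along the hinge, 300 mm across it, yellow trays 35 mm high at both ends, grey rubber-capped stop posts up to 114 mm high). x axis along the hinge; the flap leans to its +y side for positive joint values.
- flap (a joint): angle of the orange flap (136 mm along the hinge, 90 mm tall plus handle, 6 mm thick, about 0.2 kg) from straight up, in rad, -0.9 to 0.9. 0 is upright, its balance point. At the start it lies against the stops at +0.9, leaning to the +y side of point flap_hinge. It turns freely and falls to one side or the other when let go.
- brown_parcel_center (a point): centre of a loose brown parcel, 80 x 120 x 50 mm, to be left alone
- white_parcel_center (a point): centre of a loose white parcel, 80 x 110 x 35 mm, to be left alone
- tape_roll_center (a point): centre of a loose brown tape roll lying flat, 76 mm in diameter, 45 mm high, to be left alone
Things that resemble listed ones, but are neither listed nor needed, are in the scene too. What is shaped like the part that bears feed_top but red or yellow is not meant.

How it is judged:
By the outcome, as a careful person would: the job done as asked, in the order asked, and still so for the second after the job is handed in, while the arm keeps its last pose, push and grip.
It also fails if it takes over 48 s, if anything falls off the work surface, if the arm or the gripper's body presses on something with over 40 N, if the wrist force passes 120 N, or if a joint passes its speed limit or range.

## Robot

A 6-joint arm with a two-finger parallel gripper is mounted at the origin on the work surface. World frame = base frame: x ahead of the robot, y to its left, z up, the work surface at z = 0. Lengths are in m, angles in degrees, forces in N, time in s.
With the tool pointing down it reaches from about 0.3 to 0.75 m from the base axis. Payload 8.5 kg.
Tool frame: the origin (TCP) lies on the mounting face of the last link; the fingertips stand 173 mm ahead of it and the grasp point (between the pads) lies 155 mm ahead of it (env.tips_ahead is the distance from the TCP to the fingertips, in m); z points along the fingers, x is the direction in which the jaws open and shut, and the axes are right-handed (so a half turn about z gives the same grasp; the last joint's range is limited). The gripper opens to 85 mm and grips with 20 to 120 N. Pads are 22 mm wide; open, the fingers measure 114 mm over their backs; the gripper's body (76 mm by 85 mm) begins 54 mm behind the grasp point. The pads swing forward as they close: fully open they stand 13 mm farther back than shut.
Start: joints at [57.966, 21.807, 74.336, -0, 83.858, -12.336], TCP at [0.185, 0.518, 0.405] pointing down, gripper open.
Joint ranges: [-178.18, 178.18], [-50.72, 133.34], [12.68, 142.11], [-81.47, 261.47], [9.98, 163.14], [-165.26, 165.26]. Speed limits (degrees/s): [136.94, 136.94, 180, 180, 180, 180].

## Interface

Orientations are given as a 3x3 rotation matrix whose columns are the frame's x, y, z axes.
In Python, from rig import env gives the robot as it stands. The module is installed in compiled form; this text tells all that it offers.
- The arm moves only by the tool step_arm, never from a script. Its argument "increments" is a list of rows, each an object of numbers: "x", "y", "z": the shift along the tool's x, y, z in cm; "wx", "wy", "wz": the turn, a rotation vector about the tool's x, y, z in rad; "gripper": the finger opening in cm, from 0 to 8.54. A call has 1 to 20 rows; each row shifts and turns the commanded pose from where the row before left it, along the tool's axes as they then stand; what a row does not reach is not made up. A row lasts 1/10 s, in which the tool goes at most 50 mm and 8.59 degrees, less where a joint would pass 70% of its speed; a pose out of reach is approached as far as the arm can. A call with a gripper value outside its range is refused whole. The fingers move at their own pace and stop on an object; "newtons" is the grip in N (left out, the last holds). Time passes only in rows, so rows that do not move let the fingers close. It gives the time, the measured TCP pose, the force and the opening at its end, in the units of the state.
- env.observe(): the state, without advancing time (a new reading comes with each control period).
- env.get_image(name): name is "side" or "top"; returns a dict with "color" (480x640x3 uint8, blue, green, red), "camera_matrix" (3x3 intrinsics, pixels), "rvec" (rotation vector, rad) and "tvec" (3), from world to camera coordinates, as OpenCV has them. Camera axes: x right, y down, z forward; pixel columns grow to the right and rows downward; lengths in m; the calibration is good to about 2 mm. A picture is of the moment at which its call begins. There is no depth.
- env.close_job(): hands the job in, once; it reports no verdict.
The state is a dict: "time_s": time; "q": joint angles; "qvel": joint speeds; "joint_efforts": joint torques, N m; "position": TCP position; "tool_rot": TCP orientation; "ft_force": force on the tool from outside, world axes, zero at the start; "wrist_torque": the same for the moment, N m; "grip_width": finger opening in m.
Only numpy, scipy, OpenCV 4.12 (cv2) and the standard library are available. Lean on these libraries where they do the work, as an engineer would, in place of code of your own. Each camera call takes 0.05 s, during which the arm holds its last target. There are 200 camera calls.

## Working session

There is one attempt and no reset: what is moved stays moved. The work goes in short steps, Python scripts to look and compute and a tool call to move; the robot and the scene stay as the last step left them, time stands still between calls to the robot, and variables do not carry over. Pictures are saved under pics/ and viewed, about 8 in all and at most 12, crops included, and the job is handed in when it is done.

Besides the shell and the picture viewer there is one more tool, called after ">>>" in YAML: its name, and indented under it one key for each argument. step_arm: Moves the arm, as the interface text tells. Its arguments: {"type":"object","properties":{"increments":{"type":"array"},"newtons":{"type":"number"}},"required":["increments"]}

```bash
mkdir -p pics
cat > h.py <<'E'
import numpy as np, cv2
from rig import env
def cam(n):
    d=env.get_image(n); R=cv2.Rodrigues(np.array(d["rvec"],float))[0]
    return d["color"],np.array(d["camera_matrix"]),R,np.array(d["tvec"],float).ravel()
def ray(c,uv):
    _,K,R,t=c; d=R.T@np.linalg.inv(K)@np.array([uv[0],uv[1],1.]); return -R.T@t,d/np.linalg.norm(d)
def plane(c,uv,z):
    o,d=ray(c,uv); return o+d*(z-o[2])/d[2]
def proj(c,p):
    _,K,R,t=c; q=K@(R@np.array(p,float)+t); return q[:2]/q[2]
def two(c1,u1,c2,u2):
    o1,d1=ray(c1,u1);o2,d2=ray(c2,u2)
    s=np.linalg.lstsq(np.c_[d1,-d2],o2-o1,rcond=None)[0]
    a,b=o1+d1*s[0],o2+d2*s[1]; return (a+b)/2,np.linalg.norm(a-b)
E
python3 - <<'E'
from h import *
for n in("side","top"):
    c=cam(n);cv2.imwrite(f"pics/{n}0.png",c[0]);print(n,-c[2].T@c[3],c[2][2])
s=env.observe();print(s);print(env.tips_ahead)
E
```

```text
side [ 0.03253798 -0.69017801  0.66314052] [ 0.5596881   0.64698926 -0.517836  ]
top [ 0.45078804 -0.05456572  1.05152499] [ 0.1298864  -0.02247969 -0.99127402]
{'time_s': 0.1, 'q': array([ 5.79656386e+01,  2.18362875e+01,  7.43798779e+01,  1.92630594e-03,
        8.38570268e+01, -1.23353095e+01]), 'qvel': array([-0.04494986, -0.10186527, -0.22948311, -0.07953715,  0.16480831,
       -0.00250408]), 'joint_efforts': array([ 3.25333487e-03, -4.49222302e+01, -2.31657279e+01, -1.72304699e-04,
        3.68338195e-03,  2.88526792e-05]), 'position': array([0.18536411, 0.51777372, 0.4041844 ]), 'tool_rot': array([[ 3.37082649e-01,  9.41474795e-01, -7.05930009e-04],
       [ 9.41474242e-01, -3.37083249e-01, -1.06519842e-03],
       [-1.24081465e-03, -3.05555014e-04, -9.99999184e-01]]), 'ft_force': array([-0.4528793 , -0.30870775,  0.17825355]), 'wrist_torque': array([-0.00354487,  0.01508592,  0.00664896]), 'grip_width': 0.08507833930769788}
0.1734
```

View pics/top0.png

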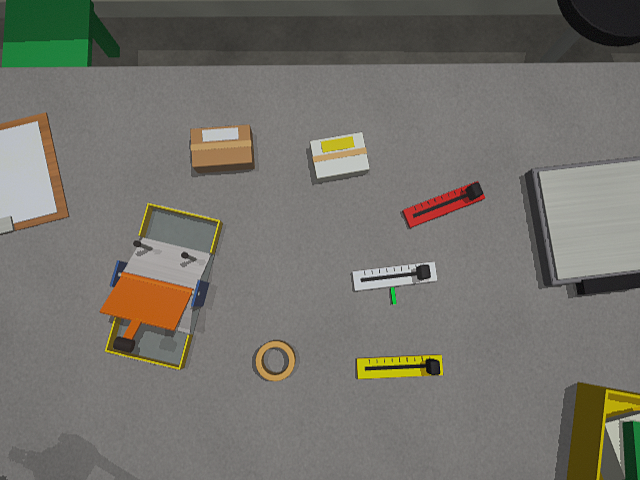

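View pics/side0.png

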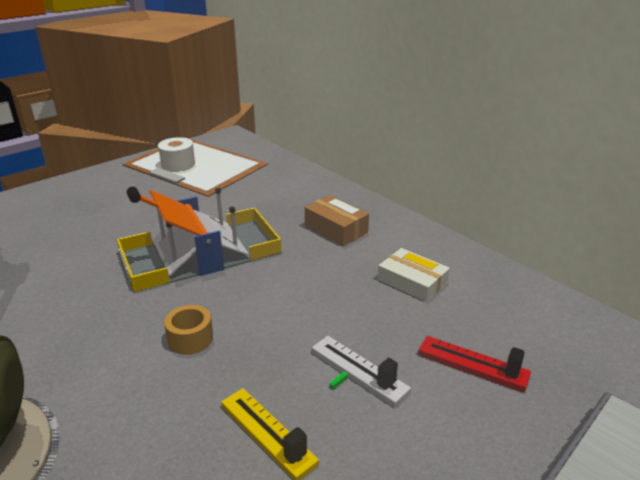

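Run:
```python
from h import *
np.set_printoptions(precision=4,suppress=True)
c=cam("top");s=cam("side");
def blob(c,lo,hi,box):
    h=cv2.cvtColor(c[0],cv2.COLOR_BGR2HSV);m=cv2.inRange(h,lo,hi);k=np.zeros_like(m);x0,y0,x1,y1=box;k[y0:y1,x0:x1]=255;m&=k
    cs=cv2.findContours(m,cv2.RETR_EXTERNAL,cv2.CHAIN_APPROX_NONE)[0];return cs
def big(cs): return max(cs,key=cv2.contourArea)
def cen(k): M=cv2.moments(k);return np.array([M['m10'],M['m01']])/M['m00']
print("img right/down in world",c[2][0],c[2][1])
g=big(blob(c,(45,120,60),(75,255,255),(370,270,420,320)));r=cv2.minAreaRect(g)
print("green top",r,plane(c,cen(g),.012))
print([plane(c,p,.012)[:2] for p in cv2.boxPoints(r)])
t=big(blob(c,(0,0,165),(180,60,255),(340,255,450,300)));r=cv2.minAreaRect(t);print("track",r,[plane(c,p,.014)[:2] for p in cv2.boxPoints(r)],plane(c,r[0],.014))
k=big(blob(c,(0,0,0),(180,255,50),(410,258,435,285)));print("grip blob",cv2.boundingRect(k),cen(k),plane(c,cen(k),.054))
gs=big(blob(s,(45,120,60),(75,255,255),(320,360,360,400)));print("green side",cen(gs),plane(s,cen(gs),.006))
# flap
y=np.vstack([q for q in blob(c,(22,120,100),(35,255,255),(90,190,230,380)) if cv2.contourArea(q)>5]);r=cv2.minAreaRect(y)
B=[plane(c,p,.035)[:2] for p in cv2.boxPoints(r)];print("yellow",r,B,plane(c,r[0],.035));print([np.linalg.norm(B[i]-B[i-1]) for i in range(4)])
h1=big(blob(c,(0,0,0),(180,255,60),(105,325,140,360)));h2=big(blob(s,(0,0,0),(180,255,60),(120,180,146,208)))
print("handle",cv2.minAreaRect(h1),cv2.minAreaRect(h2),two(c,cv2.minAreaRect(h1)[0],s,cv2.minAreaRect(h2)[0]))
o=big(blob(c,(5,150,120),(18,255,255),(90,260,200,340)));print("orange",cv2.minAreaRect(o))
a=cv2.resize(c[0][240:320,330:450],None,fx=5,fy=5,interpolation=cv2.INTER_CUBIC);b=cv2.resize(c[0][195:375,90:230],None,fx=2.2,fy=2.2)
cv2.imwrite("pics/crop1.png",a);cv2.imwrite("pics/crop2.png",cv2.resize(c[0][195:375,90:230],None,fx=3.3,fy=3.3,interpolation=cv2.INTER_CUBIC))
```

```text
img right/down in world [-0.0188 -0.9996  0.0202] [-0.9914  0.016  -0.1303]
green top ((392.93853759765625, 295.00775146484375), (16.37258529663086, 3.8450767993927), 82.87498474121094) [ 0.4748 -0.2238  0.012 ]
[array([ 0.4907, -0.2184]), array([ 0.4916, -0.2261]), array([ 0.459, -0.229]), array([ 0.4582, -0.2213])]
track ((384.48773193359375, 276.5967102050781), (19.22141456604004, 62.86560821533203), 83.21102905273438) [array([ 0.5249, -0.1427]), array([ 0.5378, -0.2697]), array([ 0.4991, -0.2726]), array([ 0.4865, -0.1462])] [ 0.512  -0.2077  0.014 ]
grip blob (410, 265, 21, 15) [422.2167 272.0344] [ 0.5172 -0.2756  0.054 ]
green side [338.1838 379.775 ] [ 0.4754 -0.2211  0.006 ]
yellow ((163.40109252929688, 286.0514831542969), (78.21839141845703, 158.1009979248047), 16.17619514465332) [array([0.3775, 0.3403]), array([0.6734, 0.2636]), array([0.627, 0.114]), array([0.3336, 0.1963])] [0.4999 0.2292 0.035 ]
[np.float64(0.1505477064786612), np.float64(0.3056573655903374), np.float64(0.1566778104289479), np.float64(0.30467230763068526)]
handle ((123.54705810546875, 344.2882385253906), (20.716861724853516, 12.907363891601562), 12.52880859375) ((133.20001220703125, 194.40000915527344), (15.205260276794434, 9.838699340820312), 63.43495178222656) (array([0.397 , 0.2583, 0.163 ]), np.float64(0.0005344887825633332))
orange ((143.6168670654297, 309.373046875), (84.50411224365234, 63.520545959472656), 13.5704345703125)
```

View pics/crop1.png

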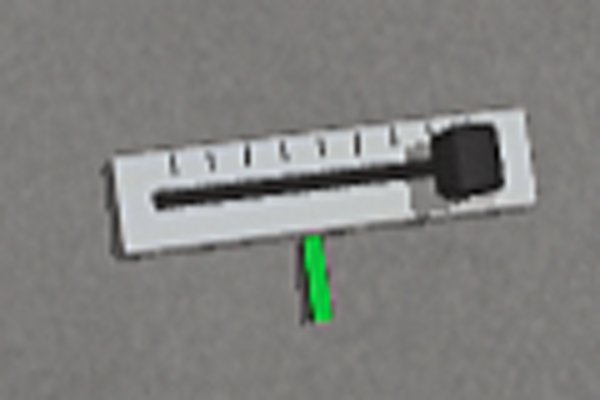

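View pics/crop2.png

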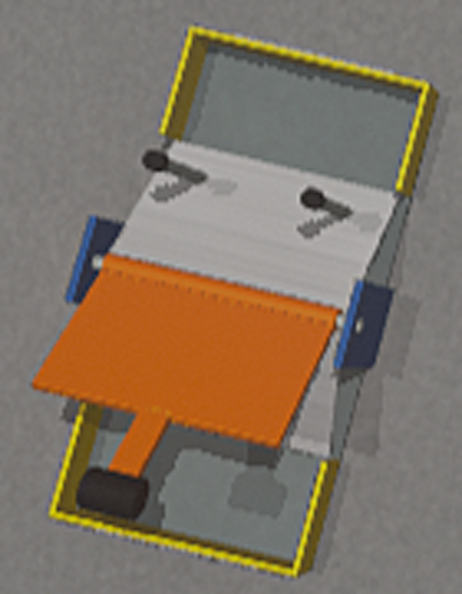

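Run:
```python
from h import *
np.set_printoptions(precision=4,suppress=True)
c=cam("top");s=cam("side")
P=lambda q,z,o,f:plane(c,np.array(q)/f+o,z)[:2]
T=[P(q,.014,(330,240),5) for q in [(115,158),(527,110),(537,200),(125,252)]]
print("track",T,np.mean(T,0),[np.linalg.norm(T[i]-T[i-1]) for i in range(4)])
G=[P(q,.054,(330,240),5) for q in [(457,129),(499,122),(503,190),(460,200)]]
print("grip top",G,np.mean(G,0),[np.linalg.norm(G[i]-G[i-1]) for i in range(4)])
Y=[P(q,.035,(90,195),3.3) for q in [(190,28),(435,84),(296,572),(52,515)]]
print("tray",Y,np.mean(Y,0),[np.linalg.norm(Y[i]-Y[i-1]) for i in range(4)])
print("hinge ends",P((105,260),.075,(90,195),3.3),P((339,314),.075,(90,195),3.3))
a=s[0][320:410,300:420];b=s[0][175:290,110:290]
cv2.imwrite("pics/crop3.png",np.hstack([cv2.resize(a,(400,300),interpolation=cv2.INTER_CUBIC),cv2.resize(b,(400,300),interpolation=cv2.INTER_CUBIC)]))
```

```text
track [array([ 0.5232, -0.1443]), array([ 0.5398, -0.3122]), array([ 0.5033, -0.3145]), array([ 0.4854, -0.1473])] [ 0.5129 -0.2296] [np.float64(0.037940473451207886), np.float64(0.16869327338572548), np.float64(0.036575427113109404), np.float64(0.1681407662133026)]
grip top [array([ 0.5294, -0.2745]), array([ 0.5318, -0.2911]), array([ 0.5053, -0.2914]), array([ 0.5018, -0.2745])] [ 0.5171 -0.2829] [np.float64(0.027612761082122877), np.float64(0.01673492295998962), np.float64(0.026486167118012226), np.float64(0.01731389232292594)]
tray [array([0.6647, 0.264 ]), array([0.6282, 0.1163]), array([0.3421, 0.195 ]), array([0.3774, 0.3366])] [0.5031 0.228 ] [np.float64(0.296331263753787), np.float64(0.1521496920560931), np.float64(0.29670512828830875), np.float64(0.14597867535430042)]
hinge ends [0.5224 0.2963] [0.4893 0.1632]
```

View pics/crop3.png

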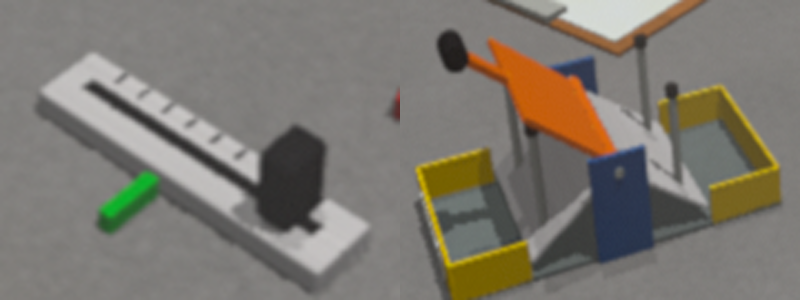

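The top view offers three look-alike feed units: red with its grip at (475,190), aluminium at (423,271), and yellow at (433,367). The green mark at (393,295) sits beside the aluminium one, and the crop confirms the choice. The flap's black handle is at (124,344), and its measured height of 163 mm matches the expected 162. I'm moving over the feed grip now.

>>> step_arm:
  increments:
    - {"wz": -0.148, "gripper": 8.5}
    - {"wz": -0.148}
    - {"wz": -0.147}
    - {"x": -4.4, "y": 1.3}
    - {"x": -4.4, "y": 1.3}
    - {"x": -4.4, "y": 1.3}
    - {"x": -4.4, "y": 1.3}
    - {"x": -4.4, "y": 1.3}
    - {"x": -4.4, "y": 1.3}
    - {"x": -4.4, "y": 1.3}
    - {"x": -4.4, "y": 1.3}
    - {"x": -4.4, "y": 1.3}
    - {"x": -4.4, "y": 1.3}
    - {"x": -4.4, "y": 1.3}
    - {"x": -4.4, "y": 1.3}
    - {"x": -4.4, "y": 1.3}
    - {"x": -4.4, "y": 1.3}
    - {"x": -4.4, "y": 1.3}
    - {"x": -4.4, "y": 1.3}
    - {"x": -4.4, "y": 1.3}

```text
invalid input at $.increments[0]: expected keys x, y, z, wx, wy, wz, gripper
```

```bash
cat >> h.py <<'E'
def need(p):
    s=env.observe();R=np.array(s["tool_rot"]);d=R.T@(np.array(p)-s["position"])
    print("t",s["time_s"],"pos",s["position"].round(4),"xang",np.degrees(np.arctan2(R[1,0],R[0,0])).round(2),"zax",R[:,2].round(3),"move cm",(d*100).round(2),"F",s["ft_force"].round(1),"w",round(s["grip_width"],4))
E
python3 -c "
from h import *
need([.5165,-.283,.25])"
```

```text
t 0.3 pos [0.1854 0.5178 0.4045] xang 70.3 zax [-0. -0. -1.] move cm [-64.23  58.17  15.48] F [-0.6 -0.4  0.6] w 0.0856
```

>>> step_arm:
  increments:
    - {"x": 0, "y": 0, "z": 0, "wx": 0, "wy": 0, "wz": -0.148, "gripper": 8.5}
    - {"x": 0, "y": 0, "z": 0, "wx": 0, "wy": 0, "wz": -0.148, "gripper": 8.5}
    - {"x": 0, "y": 0, "z": 0, "wx": 0, "wy": 0, "wz": -0.147, "gripper": 8.5}
    - {"x": -4.4, "y": 1.3, "z": 0, "wx": 0, "wy": 0, "wz": 0, "gripper": 8.5}
    - {"x": -4.4, "y": 1.3, "z": 0, "wx": 0, "wy": 0, "wz": 0, "gripper": 8.5}
    - {"x": -4.4, "y": 1.3, "z": 0, "wx": 0, "wy": 0, "wz": 0, "gripper": 8.5}
    - {"x": -4.4, "y": 1.3, "z": 0, "wx": 0, "wy": 0, "wz": 0, "gripper": 8.5}
    - {"x": -4.4, "y": 1.3, "z": 0, "wx": 0, "wy": 0, "wz": 0, "gripper": 8.5}
    - {"x": -4.4, "y": 1.3, "z": 0, "wx": 0, "wy": 0, "wz": 0, "gripper": 8.5}
    - {"x": -4.4, "y": 1.3, "z": 0, "wx": 0, "wy": 0, "wz": 0, "gripper": 8.5}
    - {"x": -4.4, "y": 1.3, "z": 0, "wx": 0, "wy": 0, "wz": 0, "gripper": 8.5}
    - {"x": -4.4, "y": 1.3, "z": 0, "wx": 0, "wy": 0, "wz": 0, "gripper": 8.5}
    - {"x": -4.4, "y": 1.3, "z": 0, "wx": 0, "wy": 0, "wz": 0, "gripper": 8.5}
    - {"x": -4.4, "y": 1.3, "z": 0, "wx": 0, "wy": 0, "wz": 0, "gripper": 8.5}
    - {"x": -4.4, "y": 1.3, "z": 0, "wx": 0, "wy": 0, "wz": 0, "gripper": 8.5}
    - {"x": -4.4, "y": 1.3, "z": 0, "wx": 0, "wy": 0, "wz": 0, "gripper": 8.5}
    - {"x": -4.4, "y": 1.3, "z": 0, "wx": 0, "wy": 0, "wz": 0, "gripper": 8.5}
    - {"x": -4.4, "y": 1.3, "z": 0, "wx": 0, "wy": 0, "wz": 0, "gripper": 8.5}
    - {"x": -4.4, "y": 1.3, "z": 0, "wx": 0, "wy": 0, "wz": 0, "gripper": 8.5}
    - {"x": -4.4, "y": 1.3, "z": 0, "wx": 0, "wy": 0, "wz": 0, "gripper": 8.5}

```text
time_s: 2.3
position: [0.4797, -0.2066, 0.4047]
tool_rot: [[-0.099, 0.995, 0.0], [0.995, 0.099, 0.0], [0.0, 0.0, -1.0]]
ft_force: [0.1, 0.5, 0.5]
grip_width: 0.085
```

```bash
python3 -c "
from h import *
need([.5165,-.283,.25])"
```

```text
t 2.3 pos [ 0.4797 -0.2066  0.4047] xang 95.66 zax [ 0.  0. -1.] move cm [-7.96  2.91 15.47] F [0.1 0.5 0.5] w 0.085
```

>>> step_arm:
  increments:
    - {"x": -4, "y": 1.45, "z": 2, "wx": 0, "wy": 0, "wz": 0, "gripper": 6}
    - {"x": -3.96, "y": 1.46, "z": 2, "wx": 0, "wy": 0, "wz": 0, "gripper": 6}
    - {"x": 0, "y": 0, "z": 4, "wx": 0, "wy": 0, "wz": 0, "gripper": 6}
    - {"x": 0, "y": 0, "z": 4, "wx": 0, "wy": 0, "wz": 0, "gripper": 6}
    - {"x": 0, "y": 0, "z": 3, "wx": 0, "wy": 0, "wz": 0, "gripper": 6}
    - {"x": 0, "y": 0, "z": 2, "wx": 0, "wy": 0, "wz": 0, "gripper": 6}
    - {"x": 0, "y": 0, "z": 0, "wx": 0, "wy": 0, "wz": 0, "gripper": 6}

```text
time_s: 3.0
position: [0.5158, -0.2807, 0.2321]
tool_rot: [[-0.099, 0.995, -0.004], [0.995, 0.099, 0.004], [0.004, -0.004, -1.0]]
ft_force: [-0.7, 0.1, -0.3]
grip_width: 0.0602
```

```bash
python3 -c "
from h import *
need([.5165,-.283,.195])
s=cam('side');c=cam('top')
cv2.imwrite('pics/a.png',np.hstack([cv2.resize(s[0][270:420,300:450],(400,400)),cv2.resize(c[0][200:320,360:480],(400,400))]))"
```

```text
t 3.0 pos [ 0.5158 -0.2807  0.2321] xang 95.68 zax [-0.004  0.004 -1.   ] move cm [-0.25  0.06  3.7 ] F [-0.7  0.1 -0.3] w 0.0602
```

View pics/a.png

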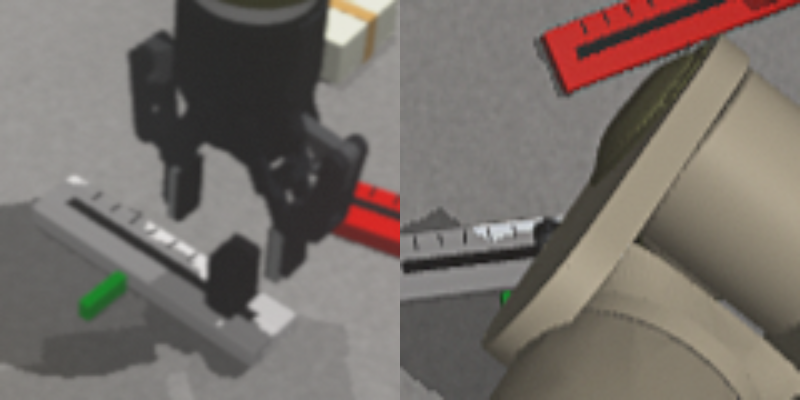

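The side crop shows the open fingers straddling the black grip along the track. I'll lower and close.

>>> step_arm:
  increments:
    - {"x": -0.1, "y": 0, "z": 2, "wx": 0, "wy": 0, "wz": 0, "gripper": 6}
    - {"x": -0.1, "y": 0, "z": 1.5, "wx": 0, "wy": 0, "wz": 0, "gripper": 6}
    - {"x": 0, "y": 0, "z": 0.4, "wx": 0, "wy": 0, "wz": 0, "gripper": 6}
    - {"x": 0, "y": 0, "z": 0, "wx": 0, "wy": 0, "wz": 0, "gripper": 4}
    - {"x": 0, "y": 0, "z": 0, "wx": 0, "wy": 0, "wz": 0, "gripper": 2.5}
    - {"x": 0, "y": 0, "z": 0, "wx": 0, "wy": 0, "wz": 0, "gripper": 1.5}
    - {"x": 0, "y": 0, "z": 0, "wx": 0, "wy": 0, "wz": 0, "gripper": 1.5}
    - {"x": 0, "y": 0, "z": 0, "wx": 0, "wy": 0, "wz": 0, "gripper": 1.5}
    - {"x": 0, "y": 0, "z": 0, "wx": 0, "wy": 0, "wz": 0, "gripper": 1.5}
  newtons: 25

```text
time_s: 4.0
position: [0.5166, -0.283, 0.197]
tool_rot: [[-0.099, 0.995, 0.002], [0.995, 0.099, -0.001], [-0.001, 0.001, -1.0]]
ft_force: [-0.7, 2.3, 6.0]
grip_width: 0.0201
```

```bash
python3 -c "
from h import *
need([.5165,-.283,.195])
y=np.array([-.099,.995]);print((env.observe()['position'][:2]-[.513,-.2296])@y, (np.array([.4748,-.2240])-[.513,-.2296])@y)"
```

```text
t 4.0 pos [ 0.5166 -0.283   0.197 ] xang 95.69 zax [ 0.002 -0.001 -1.   ] move cm [-0.   -0.01  0.2 ] F [-0.7  2.3  6. ] w 0.0201
-0.05344275463052343 0.009353799999999995
```

>>> step_arm:
  increments:
    - {"x": 0.5, "y": 0, "z": -0.1, "wx": 0, "wy": 0, "wz": 0, "gripper": 1.5}
    - {"x": 1, "y": 0, "z": 0, "wx": 0, "wy": 0, "wz": 0, "gripper": 1.5}
    - {"x": 1, "y": 0, "z": 0, "wx": 0, "wy": 0, "wz": 0, "gripper": 1.5}
    - {"x": 1, "y": 0, "z": 0, "wx": 0, "wy": 0, "wz": 0, "gripper": 1.5}
    - {"x": 1, "y": 0, "z": 0, "wx": 0, "wy": 0, "wz": 0, "gripper": 1.5}
    - {"x": 1, "y": 0, "z": 0, "wx": 0, "wy": 0, "wz": 0, "gripper": 1.5}
    - {"x": 0.5, "y": 0, "z": 0, "wx": 0, "wy": 0, "wz": 0, "gripper": 1.5}
    - {"x": 0.3, "y": 0, "z": 0, "wx": 0, "wy": 0, "wz": 0, "gripper": 1.5}
    - {"x": 0, "y": 0, "z": 0, "wx": 0, "wy": 0, "wz": 0, "gripper": 1.5}
    - {"x": 0, "y": 0, "z": 0, "wx": 0, "wy": 0, "wz": 0, "gripper": 1.5}

```text
time_s: 5.0
position: [0.5103, -0.2202, 0.197]
tool_rot: [[-0.099, 0.995, 0.0], [0.995, 0.099, 0.0], [0.0, 0.0, -1.0]]
ft_force: [3.0, 1.6, 4.9]
grip_width: 0.0198
```

Run:
```python
from h import *
y=np.array([-.099,.995]);p=env.observe()['position'];print((p[:2]-[.513,-.2296])@y);need(p)
s=cam('side');a=s[0][300:420,300:460].copy()
cv2.imwrite('pics/b.png',cv2.resize(a,(800,600),interpolation=cv2.INTER_CUBIC))
```

```text
0.009624833036314222
t 5.0 pos [ 0.5103 -0.2202  0.197 ] xang 95.68 zax [ 0.  0. -1.] move cm [0. 0. 0.] F [3.  1.6 4.9] w 0.0198
```

View pics/b.png

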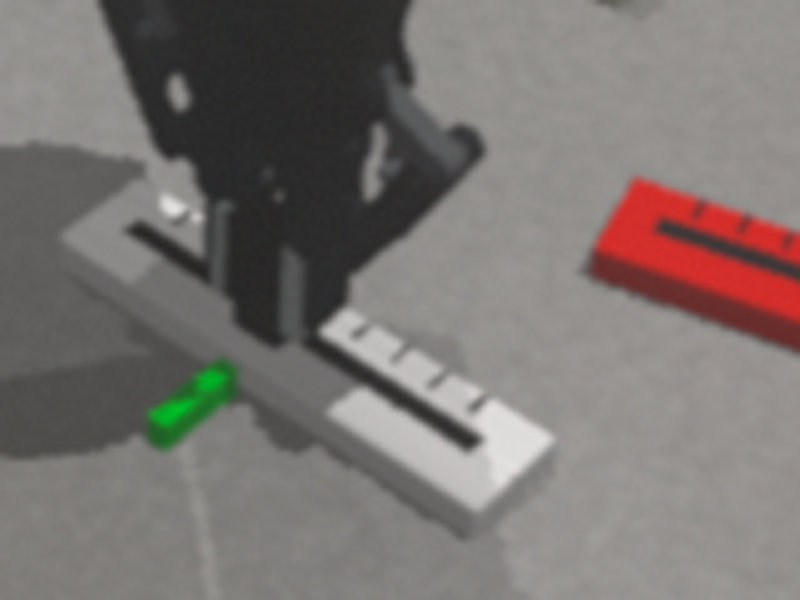

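>>> step_arm:
  increments:
    - {"x": 0, "y": 0, "z": 0, "wx": 0, "wy": 0, "wz": 0, "gripper": 3}
    - {"x": 0, "y": 0, "z": 0, "wx": 0, "wy": 0, "wz": 0, "gripper": 5}
    - {"x": 0, "y": 0, "z": 0, "wx": 0, "wy": 0, "wz": 0, "gripper": 6}
    - {"x": 0, "y": 0, "z": -2, "wx": 0, "wy": 0, "wz": 0, "gripper": 6}
    - {"x": 0, "y": 0, "z": -4, "wx": 0, "wy": 0, "wz": 0, "gripper": 6}
    - {"x": 0, "y": 0, "z": -4, "wx": 0, "wy": 0, "wz": 0, "gripper": 6}
    - {"x": 0, "y": 0, "z": -4, "wx": 0, "wy": 0, "wz": 0, "gripper": 6}
    - {"x": 0, "y": 0, "z": -4, "wx": 0, "wy": 0, "wz": 0, "gripper": 6}
    - {"x": 4.5, "y": 0, "z": -1, "wx": 0, "wy": 0, "wz": 0, "gripper": 6}
    - {"x": 4.5, "y": 0, "z": 0, "wx": 0, "wy": 0, "wz": 0, "gripper": 6}
    - {"x": 4.5, "y": 0, "z": 0, "wx": 0, "wy": 0, "wz": 0, "gripper": 6}
    - {"x": 4.5, "y": 0, "z": 0, "wx": 0, "wy": 0, "wz": 0, "gripper": 6}
    - {"x": 4.5, "y": 0, "z": 0, "wx": 0, "wy": 0, "wz": 0, "gripper": 6}
    - {"x": 4.5, "y": 0, "z": 0, "wx": 0, "wy": 0, "wz": 0, "gripper": 6}
    - {"x": 0, "y": 0, "z": 0, "wx": 0, "wy": 0, "wz": 0, "gripper": 6}

```text
time_s: 6.55
position: [0.4823, 0.0523, 0.3867]
tool_rot: [[-0.104, 0.995, -0.001], [0.995, 0.104, 0.001], [0.001, -0.001, -1.0]]
ft_force: [0.0, -0.6, -0.2]
grip_width: 0.0603
```

Run:
```python
from h import *
need([.397,.258,.318])
s=cam('side');c=cam('top')
a=c[0][250:310,340:440];b=s[0][325:405,300:420]
cv2.imwrite('pics/c.png',np.vstack([cv2.resize(a,(600,360),interpolation=cv2.INTER_CUBIC)[:, :],cv2.resize(b,(600,400),interpolation=cv2.INTER_CUBIC)])[:760]) if 0 else cv2.imwrite('pics/c.png',np.hstack([cv2.resize(c[0][255:310,365:420],(400,400),interpolation=cv2.INTER_CUBIC),cv2.resize(s[0][330:400,310:380],(400,400),interpolation=cv2.INTER_CUBIC)]))
```

```text
t 6.55 pos [0.4823 0.0523 0.3867] xang 95.98 zax [-0.001  0.001 -1.   ] move cm [21.34 -6.33  6.9 ] F [ 0.  -0.6 -0.2] w 0.0603
```

View pics/c.png

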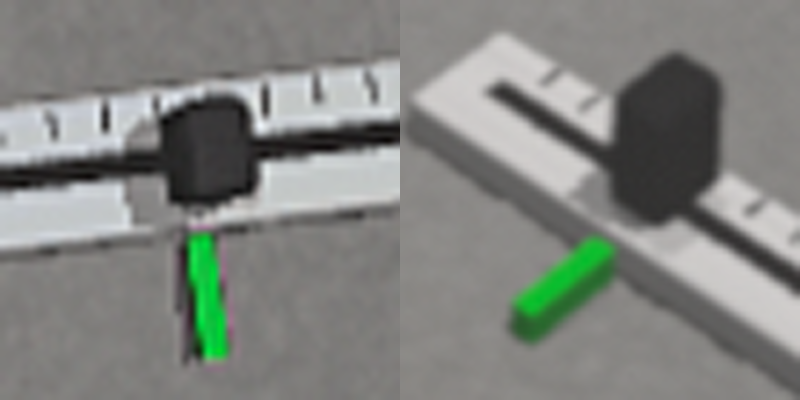

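Run:
```python
from h import *
np.set_printoptions(precision=4,suppress=True)
s=cam('side');c=cam('top');y=np.array([-.099,.995]);o=np.array([.513,-.2296]);x=np.array([.995,.099])
def L(n,k,q,z):
    sc,of=(400/55,(365,255)) if k is c else (400/70,(310,330)); p=plane(k,(np.array(q)+.5)/sc+of-.5,z)[:2]-o;print(n,"along %.4f across %.4f"%(p@y,p@x))
for q in[(248,97),(260,185)]:L("top grip -y edge z54 (+10)",c,q,.054)
for q in[(213,237),(228,355)]:L("top mark -y edge z12 (+4)",c,q,.012)
for q in[(191,237),(206,356)]:L("top mark left edge z12/0 (-4)",c,q,.012)
L("side grip -x-y bottom z14 (+10)",s,(262,222),.014);L("side grip -x+y bottom z14(-10)",s,(212,200),.014)
L("side mark -x-y top (+4)",s,(132,322),.012);L("side mark -x-y bot (+4)",s,(132,342),.0);L("side mark -x+y top(-4)",s,(112,306),.012)
L("side mark +x-y top(+4)",s,(215,255),.012);L("side mark +x+y top(-4)",s,(196,238),.012)
# predicted corners for a box at mark
import itertools
h=cv2.cvtColor(c[0],cv2.COLOR_BGR2HSV)
for r in (268,269,270,271,280-3): print(r,c[0][r,384:404].mean(1).round().astype(int))
print([ (r,c[0][r,384:400,1]-0) for r in (292,296)])
```

```text
top grip -y edge z54 (+10) along -0.0017 across 0.0129
top grip -y edge z54 (+10) along -0.0016 across -0.0107
top mark -y edge z12 (+4) along 0.0057 across -0.0220
top mark -y edge z12 (+4) along 0.0060 across -0.0547
top mark left edge z12/0 (-4) along 0.0117 across -0.0213
top mark left edge z12/0 (-4) along 0.0121 across -0.0542
side grip -x-y bottom z14 (+10) along 0.0036 across -0.0064
side grip -x+y bottom z14(-10) along 0.0189 across -0.0095
side mark -x-y top (+4) along 0.0059 across -0.0560
side mark -x-y bot (+4) along 0.0088 across -0.0527
side mark -x+y top(-4) along 0.0136 across -0.0555
side mark +x-y top(+4) along 0.0060 across -0.0229
side mark +x+y top(-4) along 0.0139 across -0.0217
268 [201 206 130 211 218 225 168 141 147  80  77  71  69  98 158 212 205  64
 203 201]
269 [205 214  90 219 167 146  79  32  33  39  43  41  43  35  64 181 217  56
 203 200]
270 [206 216 124 143  75  24  36  50  54  53  55  56  52  51  26 124 217  78
 202 201]
271 [163 169 117  28  26  33  45  58  57  57  54  58  55  51  34  95 217 175
 210 207]
277 [ 41  39  39  40  40  37  38  47  60  59  58  58  55  53  53  39  92 182
 182 176]
[(292, array([128, 124, 123, 126, 134,  82,  54, 201, 197, 193, 207, 119, 118,
       124, 126, 121], dtype=uint8)), (296, array([129, 127, 127, 130, 136,  85,  77,  55, 206, 197, 200, 131, 122,
       125, 126, 123], dtype=uint8))]
```

Run:
```python
from h import *
np.set_printoptions(precision=4,suppress=True)
s=cam('side');y=np.array([-.099,.995,0]);o=np.array([.513,-.2296,0]);x=np.array([.995,.099,0])
for r in range(346,362,2):
    g=s[0][r,405-65:460-60].mean(1); 
    bg=120; d=g<(bg+45)/2*0.95
    i=np.where(g<75)[0]; a,b=i[0],i[-1]
    f=lambda k,j:(75-g[k])/(g[j]-g[k])
    l=340+a-f(a,a-1); q=340+b+f(b,b+1)
    O,D=ray(s,((l+q)/2,r)); t=((o-O)@x)/(D@x); p=O+D*t-o
    print(r,round(l,2),round(q,2),"along %.4f z %.4f"%(p@y,p[2]))
```

```text
346 348.49 365.35 along 0.0077 z 0.0533
348 347.86 365.3 along 0.0082 z 0.0489
350 347.82 365.15 along 0.0082 z 0.0448
352 347.62 365.13 along 0.0082 z 0.0407
354 339.77 365.03 along 0.0159 z 0.0316
356 341.98 365.02 along 0.0136 z 0.0290
358 344.69 364.94 along 0.0108 z 0.0266
360 346.49 364.63 along 0.0092 z 0.0235
```

Both views agree: the grip is at 8.3 mm along the track and the mark at about 9.5 mm, so the grip is roughly 1.2 mm short. I'll go back and nudge it.

```bash
python3 -c "
from h import *
need([.5102,-.219,.197])"
```

```text
t 6.8 pos [0.4837 0.0474 0.3865] xang 95.59 zax [-0. -0. -1.] move cm [-26.77   0.05  18.96] F [ 0.1 -0.  -0.1] w 0.0598
```

>>> step_arm:
  increments:
    - {"x": -4, "y": 0, "z": 0, "wx": 0, "wy": 0, "wz": 0, "gripper": 6}
    - {"x": -4.5, "y": 0, "z": 0, "wx": 0, "wy": 0, "wz": 0, "gripper": 6}
    - {"x": -4.5, "y": 0, "z": 0, "wx": 0, "wy": 0, "wz": 0, "gripper": 6}
    - {"x": -4.5, "y": 0, "z": 0, "wx": 0, "wy": 0, "wz": 0, "gripper": 6}
    - {"x": -4.5, "y": 0, "z": 0, "wx": 0, "wy": 0, "wz": 0, "gripper": 6}
    - {"x": -3.5, "y": 0, "z": 0, "wx": 0, "wy": 0, "wz": 0, "gripper": 6}
    - {"x": -1.27, "y": 0.05, "z": 3, "wx": 0, "wy": 0, "wz": 0, "gripper": 6}
    - {"x": 0, "y": 0, "z": 4, "wx": 0, "wy": 0, "wz": 0, "gripper": 6}
    - {"x": 0, "y": 0, "z": 4, "wx": 0, "wy": 0, "wz": 0, "gripper": 6}
    - {"x": 0, "y": 0, "z": 4, "wx": 0, "wy": 0, "wz": 0, "gripper": 6}
    - {"x": 0, "y": 0, "z": 2.5, "wx": 0, "wy": 0, "wz": 0, "gripper": 6}
    - {"x": 0, "y": 0, "z": 0, "wx": 0, "wy": 0, "wz": 0, "gripper": 6}
    - {"x": 0, "y": 0, "z": 0, "wx": 0, "wy": 0, "wz": 0, "gripper": 6}
    - {"x": 0, "y": 0, "z": 0, "wx": 0, "wy": 0, "wz": 0, "gripper": 6}

```text
time_s: 8.2
position: [0.5107, -0.2186, 0.2134]
tool_rot: [[-0.098, 0.995, 0.002], [0.995, 0.098, -0.002], [-0.002, 0.002, -1.0]]
ft_force: [-0.1, -0.8, -0.1]
grip_width: 0.06
```

```bash
python3 -c "
from h import *
need([.5102,-.219,.197])"
```

```text
t 8.2 pos [ 0.5107 -0.2186  0.2134] xang 95.64 zax [ 0.002 -0.002 -1.   ] move cm [-0.03 -0.05  1.64] F [-0.1 -0.8 -0.1] w 0.06
```

>>> step_arm:
  increments:
    - {"x": 0, "y": -0.04, "z": 1.3, "wx": 0, "wy": 0, "wz": 0, "gripper": 6}
    - {"x": 0, "y": 0, "z": 0, "wx": 0, "wy": 0, "wz": 0, "gripper": 4}
    - {"x": 0, "y": 0, "z": 0, "wx": 0, "wy": 0, "wz": 0, "gripper": 2.6}
    - {"x": 0, "y": 0, "z": 0, "wx": 0, "wy": 0, "wz": 0, "gripper": 1.5}
    - {"x": 0, "y": 0, "z": 0, "wx": 0, "wy": 0, "wz": 0, "gripper": 1.5}
    - {"x": 0, "y": 0, "z": 0, "wx": 0, "wy": 0, "wz": 0, "gripper": 1.5}
    - {"x": 0, "y": 0, "z": 0, "wx": 0, "wy": 0, "wz": 0, "gripper": 1.5}
  newtons: 20

```text
time_s: 8.9
position: [0.5103, -0.2181, 0.1999]
tool_rot: [[-0.099, 0.995, 0.002], [0.995, 0.099, -0.001], [-0.001, 0.001, -1.0]]
ft_force: [-1.2, -0.5, 6.3]
grip_width: 0.0197
```

```bash
python3 -c "
from h import *
need([.5102,-.219,.197])"
```

```text
t 8.9 pos [ 0.5103 -0.2181  0.1999] xang 95.7 zax [ 0.002 -0.001 -1.   ] move cm [-0.09 -0.01  0.29] F [-1.2 -0.5  6.3] w 0.0197
```

>>> step_arm:
  increments:
    - {"x": -0.07, "y": 0, "z": 0, "wx": 0, "wy": 0, "wz": 0, "gripper": 1.5}
    - {"x": 0, "y": 0, "z": 0, "wx": 0, "wy": 0, "wz": 0, "gripper": 1.5}
    - {"x": 0, "y": 0, "z": 0, "wx": 0, "wy": 0, "wz": 0, "gripper": 1.5}
    - {"x": 0, "y": 0, "z": 0, "wx": 0, "wy": 0, "wz": 0, "gripper": 1.5}

```text
time_s: 9.3
position: [0.5103, -0.2187, 0.1999]
tool_rot: [[-0.099, 0.995, 0.001], [0.995, 0.099, -0.001], [-0.001, 0.001, -1.0]]
ft_force: [-0.7, 0.1, 7.6]
grip_width: 0.0198
```

>>> step_arm:
  increments:
    - {"x": 0, "y": 0, "z": 0, "wx": 0, "wy": 0, "wz": 0, "gripper": 3}
    - {"x": 0, "y": 0, "z": 0, "wx": 0, "wy": 0, "wz": 0, "gripper": 5}
    - {"x": 0, "y": 0, "z": 0, "wx": 0, "wy": 0, "wz": 0, "gripper": 6}
    - {"x": 0, "y": 0, "z": -2, "wx": 0, "wy": 0, "wz": 0, "gripper": 6}
    - {"x": 0, "y": 0, "z": -4, "wx": 0, "wy": 0, "wz": 0, "gripper": 6}
    - {"x": 0, "y": 0, "z": -4, "wx": 0, "wy": 0, "wz": 0, "gripper": 6}
    - {"x": 0, "y": 0, "z": -4, "wx": 0, "wy": 0, "wz": 0, "gripper": 6}
    - {"x": 0, "y": 0, "z": -4, "wx": 0, "wy": 0, "wz": 0.116, "gripper": 6}
    - {"x": 0, "y": 0, "z": 0, "wx": 0, "wy": 0, "wz": 0.116, "gripper": 6}
    - {"x": 0, "y": 0, "z": 0, "wx": 0, "wy": 0, "wz": 0.117, "gripper": 6}
    - {"x": 4.3, "y": -2.25, "z": 0, "wx": 0, "wy": 0, "wz": 0, "gripper": 6}
    - {"x": 4.3, "y": -2.25, "z": 0, "wx": 0, "wy": 0, "wz": 0, "gripper": 6}
    - {"x": 4.3, "y": -2.25, "z": 0, "wx": 0, "wy": 0, "wz": 0, "gripper": 6}
    - {"x": 4.3, "y": -2.25, "z": 0, "wx": 0, "wy": 0, "wz": 0, "gripper": 6}
    - {"x": 4.3, "y": -2.25, "z": 0, "wx": 0, "wy": 0, "wz": 0, "gripper": 6}
    - {"x": 4.3, "y": -2.25, "z": 0, "wx": 0, "wy": 0, "wz": 0, "gripper": 6}
    - {"x": 4.3, "y": -2.25, "z": 0, "wx": 0, "wy": 0, "wz": 0, "gripper": 6}
    - {"x": 0, "y": 0, "z": 0, "wx": 0, "wy": 0, "wz": 0, "gripper": 6}
    - {"x": 0, "y": 0, "z": 0, "wx": 0, "wy": 0, "wz": 0, "gripper": 6}

```text
time_s: 11.2
position: [0.4316, 0.1127, 0.3788]
tool_rot: [[0.245, 0.97, 0.0], [0.97, -0.245, -0.0], [-0.0, 0.0, -1.0]]
ft_force: [0.3, 0.2, -0.6]
grip_width: 0.0597
```

Run:
```python
from h import *
s=cam('side');c=cam('top');need([.397,.2583,.316])
y=np.array([-.099,.995,0]);o=np.array([.513,-.2296,0]);x=np.array([.995,.099,0])
for r in range(344,356,2):
    g=s[0][r,335:395].mean(1); i=np.where(g<75)[0]; a,b=i[0],i[-1]
    f=lambda k,j:(75-g[k])/(g[j]-g[k])
    l=335+a-f(a,a-1); q=335+b+f(b,b+1)
    O,D=ray(s,((l+q)/2,r)); t=((o-O)@x)/(D@x); p=O+D*t-o
    print(r,round(l,2),round(q,2),"along %.4f z %.4f"%(p@y,p[2]))
for r in (270,271,272,277): # top right edge
    g=c[0][r,390:410].mean(1); j=np.where((g[:-1]<75)&(g[1:]>=75)&(np.arange(19)>1))[0][0]
    u=390+j+(75-g[j])/(g[j+1]-g[j]); p=plane(c,(u,r),.054)-o; print("top",r,round(u,2),"centre along %.4f"%(p@y+.01))
```

```text
t 11.3 pos [0.4322 0.1112 0.3787] xang 75.64 zax [-0. -0. -1.] move cm [13.38 -7.06  6.26] F [ 0.2  0.4 -0.7] w 0.0603
344 349.36 364.73 along 0.0076 z 0.0574
346 347.5 364.86 along 0.0091 z 0.0524
348 347.05 364.78 along 0.0095 z 0.0481
350 334.74 364.52 along 0.0218 z 0.0362
352 335.55 364.46 along 0.0209 z 0.0326
354 338.76 364.41 along 0.0176 z 0.0306
top 270 397.59 centre along 0.0110
top 271 397.92 centre along 0.0106
top 272 398.22 centre along 0.0103
top 277 399.18 centre along 0.0098
```

>>> step_arm:
  increments:
    - {"x": 4.4, "y": -2.35, "z": 0, "wx": 0, "wy": 0, "wz": 0, "gripper": 6}
    - {"x": 4.5, "y": -2.35, "z": 0, "wx": 0, "wy": 0, "wz": 0, "gripper": 6}
    - {"x": 4.48, "y": -2.36, "z": 0, "wx": 0, "wy": 0, "wz": 0, "gripper": 6}
    - {"x": 0, "y": 0, "z": 0, "wx": 0, "wy": 0, "wz": 0, "gripper": 6}
    - {"x": 0, "y": 0, "z": 2, "wx": 0, "wy": 0, "wz": 0, "gripper": 6}
    - {"x": 0, "y": 0, "z": 2, "wx": 0, "wy": 0, "wz": 0, "gripper": 6}
    - {"x": 0, "y": 0, "z": 1.5, "wx": 0, "wy": 0, "wz": 0, "gripper": 6}
    - {"x": 0, "y": 0, "z": 0.7, "wx": 0, "wy": 0, "wz": 0, "gripper": 6}
    - {"x": 0, "y": 0, "z": 0, "wx": 0, "wy": 0, "wz": 0, "gripper": 6}
    - {"x": 0, "y": 0, "z": 0, "wx": 0, "wy": 0, "wz": 0, "gripper": 6}

```text
time_s: 12.3
position: [0.3975, 0.2571, 0.3173]
tool_rot: [[0.248, 0.969, 0.001], [0.969, -0.248, 0.0], [0.0, 0.001, -1.0]]
ft_force: [0.3, -0.2, 0.7]
grip_width: 0.0601
```

Run:
```python
from h import *
need([.397,.2583,.316]);s=cam('side')
cv2.imwrite('pics/d.png',cv2.resize(s[0][110:290,70:310],(800,600),interpolation=cv2.INTER_CUBIC))
```

```text
t 12.3 pos [0.3975 0.2571 0.3173] xang 75.62 zax [ 0.001  0.    -1.   ] move cm [ 0.1  -0.08  0.13] F [ 0.3 -0.2  0.7] w 0.0601
```

View pics/d.png

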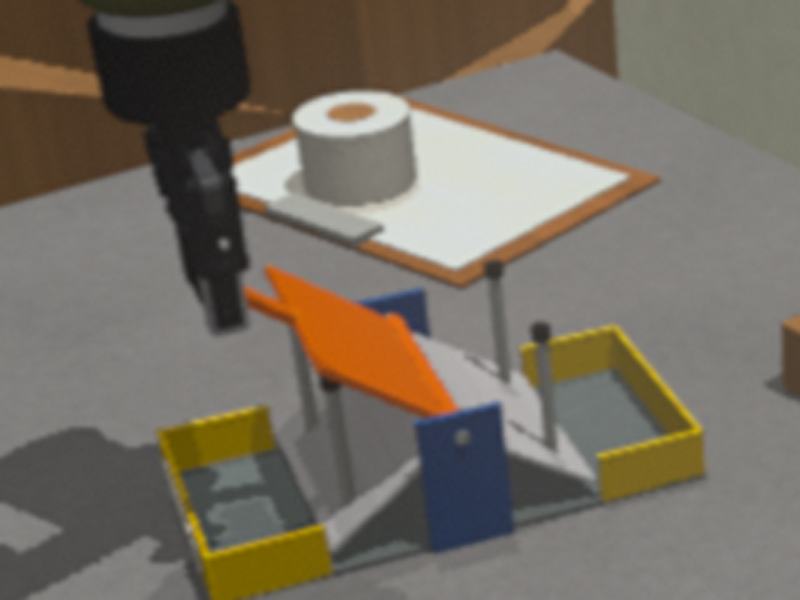

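The side crop shows the near finger over the handle end, which is hidden behind it, with the tips clear of the flap and posts. I'll close on it.

>>> step_arm:
  increments:
    - {"x": 0.08, "y": -0.05, "z": 0, "wx": 0, "wy": 0, "wz": 0, "gripper": 5}
    - {"x": 0, "y": 0, "z": 0, "wx": 0, "wy": 0, "wz": 0, "gripper": 4}
    - {"x": 0, "y": 0, "z": 0, "wx": 0, "wy": 0, "wz": 0, "gripper": 3}
    - {"x": 0, "y": 0, "z": 0, "wx": 0, "wy": 0, "wz": 0, "gripper": 2.5}
    - {"x": 0, "y": 0, "z": 0, "wx": 0, "wy": 0, "wz": 0, "gripper": 2.5}
    - {"x": 0, "y": 0, "z": 0, "wx": 0, "wy": 0, "wz": 0, "gripper": 2.5}
    - {"x": 0, "y": 0, "z": 0, "wx": 0, "wy": 0, "wz": 0, "gripper": 2.5}
  newtons: 25

```text
time_s: 13.05
position: [0.3967, 0.2595, 0.3174]
tool_rot: [[0.247, 0.969, 0.002], [0.969, -0.247, 0.004], [0.004, 0.001, -1.0]]
ft_force: [0.1, 9.9, 1.8]
grip_width: 0.0295
```

Run:
```python
from h import *
s=env.observe();need([.397,.2583,.318]);print(s["wrist_torque"])
s=cam('side');c=cam('top')
cv2.imwrite('pics/e.png',cv2.resize(s[0][150:270,90:250],(800,600),interpolation=cv2.INTER_CUBIC))
```

```text
t 13.05 pos [0.3967 0.2595 0.3174] xang 75.69 zax [ 0.002  0.004 -1.   ] move cm [-0.11  0.06 -0.06] F [0.1 9.9 1.8] w 0.0295
[ 1.34130729  0.01258259 -0.0210461 ]
```

>>> step_arm:
  increments:
    - {"x": 0.12, "y": 0, "z": 0, "wx": 0, "wy": 0, "wz": 0, "gripper": 2.5}
    - {"x": 0, "y": 0.45, "z": -0.54, "wx": 0, "wy": 0, "wz": 0, "gripper": 2.5}
    - {"x": 0, "y": 0.47, "z": -0.51, "wx": 0, "wy": 0, "wz": 0, "gripper": 2.5}
    - {"x": 0, "y": 0.5, "z": -0.49, "wx": 0, "wy": 0, "wz": 0, "gripper": 2.5}
    - {"x": 0, "y": 0.52, "z": -0.46, "wx": 0, "wy": 0, "wz": 0, "gripper": 2.5}
    - {"x": 0, "y": 0.55, "z": -0.44, "wx": 0, "wy": 0, "wz": 0, "gripper": 2.5}
    - {"x": 0, "y": 0.57, "z": -0.41, "wx": 0, "wy": 0, "wz": 0, "gripper": 2.5}
    - {"x": 0, "y": 0.59, "z": -0.38, "wx": 0, "wy": 0, "wz": 0, "gripper": 2.5}
    - {"x": 0, "y": 0.6, "z": -0.35, "wx": 0, "wy": 0, "wz": 0, "gripper": 2.5}
    - {"x": 0, "y": 0, "z": 0, "wx": 0, "wy": 0, "wz": 0, "gripper": 2.5}
    - {"x": 0, "y": 0, "z": 0, "wx": 0, "wy": 0, "wz": 0, "gripper": 2.5}

```text
time_s: 14.25
position: [0.4382, 0.2494, 0.3527]
tool_rot: [[0.247, 0.969, 0.0], [0.969, -0.247, 0.001], [0.001, 0.0, -1.0]]
ft_force: [0.3, 5.6, -0.4]
grip_width: 0.0293
```

Run:
```python
from h import *
s=env.observe();need([.397,.2583,.318]);print(s["wrist_torque"])
s=cam('side')
cv2.imwrite('pics/f.png',cv2.resize(s[0][90:270,70:310],(800,600),interpolation=cv2.INTER_CUBIC))
```

```text
t 14.25 pos [0.4382 0.2494 0.3527] xang 75.68 zax [ 0.     0.001 -1.   ] move cm [-0.16 -4.21  3.47] F [ 0.3  5.6 -0.4] w 0.0293
[ 0.76954338  0.03252209 -0.06077623]
```

View pics/f.png

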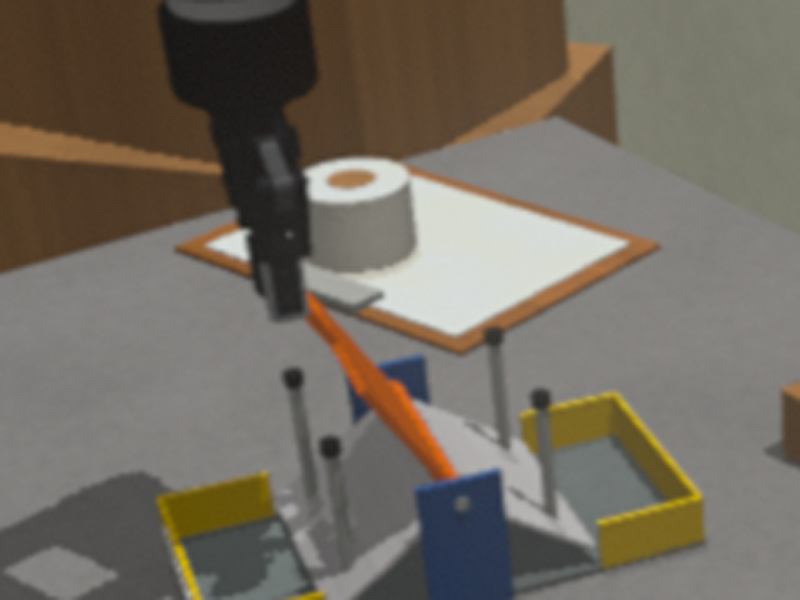

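The flap is rising with the grip, now about 0.5 rad from upright. I'll continue along the arc.

>>> step_arm:
  increments:
    - {"x": 0.12, "y": 0.62, "z": -0.32, "wx": 0, "wy": 0, "wz": 0, "gripper": 2.5}
    - {"x": 0, "y": 0.64, "z": -0.29, "wx": 0, "wy": 0, "wz": 0, "gripper": 2.5}
    - {"x": 0, "y": 0.65, "z": -0.26, "wx": 0, "wy": 0, "wz": 0, "gripper": 2.5}
    - {"x": 0, "y": 0.66, "z": -0.22, "wx": 0, "wy": 0, "wz": 0, "gripper": 2.5}
    - {"x": 0, "y": 0.67, "z": -0.19, "wx": 0, "wy": 0, "wz": 0, "gripper": 2.5}
    - {"x": 0, "y": 0.68, "z": -0.16, "wx": 0, "wy": 0, "wz": 0, "gripper": 2.5}
    - {"x": 0, "y": 0.69, "z": -0.12, "wx": 0, "wy": 0, "wz": 0, "gripper": 2.5}
    - {"x": 0, "y": 0.69, "z": -0.09, "wx": 0, "wy": 0, "wz": 0, "gripper": 2.5}
    - {"x": 0, "y": 0.7, "z": -0.05, "wx": 0, "wy": 0, "wz": 0, "gripper": 2.5}
    - {"x": 0, "y": 0, "z": 0, "wx": 0, "wy": 0, "wz": 0, "gripper": 2.5}
    - {"x": 0, "y": 0, "z": 0, "wx": 0, "wy": 0, "wz": 0, "gripper": 2.5}
    - {"x": 0, "y": 0, "z": 0, "wx": 0, "wy": 0, "wz": 0, "gripper": 2.5}

```text
time_s: 15.5
position: [0.4969, 0.2348, 0.3697]
tool_rot: [[0.248, 0.969, 0.0], [0.969, -0.248, -0.002], [-0.002, 0.001, -1.0]]
ft_force: [-2.1, -5.1, 0.7]
grip_width: 0.0295
```

Run:
```python
from h import *
s=env.observe();need([.5035,.2305,.37]);print(s["wrist_torque"])
s=cam('side');c=cam('top')
cv2.imwrite('pics/g.png',np.hstack([cv2.resize(s[0][130:250,140:260],(400,400),interpolation=cv2.INTER_CUBIC),cv2.resize(c[0][230:350,80:200],(400,400),interpolation=cv2.INTER_CUBIC)]))
h=cv2.cvtColor(s[0],cv2.COLOR_BGR2HSV);m=cv2.inRange(h,(5,150,80),(18,255,255));m[:130]=0;m[250:]=0;m[:,:150]=0;m[:,250:]=0
for r in range(150,250,4):
    i=np.where(m[r])[0]
    if len(i):print(r,i[0],i[-1],end=' | ')
```

```text
t 15.5 pos [0.4969 0.2348 0.3697] xang 75.65 zax [ 0.    -0.002 -1.   ] move cm [-0.25  0.75 -0.03] F [-2.1 -5.1  0.7] w 0.0295
[-0.8296021   0.30677487 -0.07267707]
150 156 157 | 170 178 249 | 174 180 244 | 178 182 237 | 182 182 188 | 186 183 220 | 190 184 213 | 194 185 196 | 198 186 198 | 202 187 199 | 206 185 200 | 210 187 200 | 214 189 201 | 218 192 202 | 222 194 203 | 226 196 204 | 230 199 205 |
```

View pics/g.png

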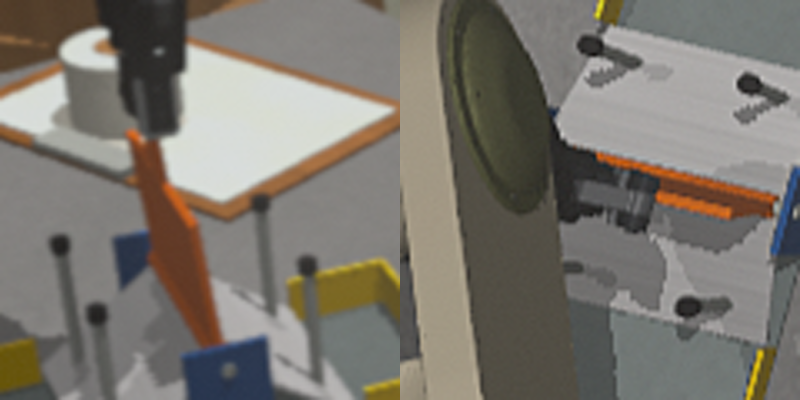

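The crops show the flap nearly upright, still leaning slightly to its start side. I'll measure its lean from the near end's edge.

```bash
cat > lean.py <<'E'
from h import *
def lean():
    s=cam('side');H=np.array([.5033,.2295,.075]);x=np.array([.247,.969,0]);d=np.array([-.969,.247,0])
    g=s[0][:,:,2].astype(float)-s[0][:,:,0]; P=[]
    for r in range(200,232,2):
        a=g[r,185:215]; i=np.argmax(a); mx=np.median(a[a>60]) ; j=np.where(a>mx/2)[0][-1]
        u=185+j+(a[j]-mx/2)/(a[j]-a[j+1]); O,D=ray(s,(u,r)); Q=H-.068*x; t=((Q-O)@x)/(D@x); p=O+D*t-Q; P.append((u,r,p@d,p[2]))
    P=np.array(P); k=np.polyfit(P[:,3],P[:,2],1); res=P[:,2]-np.polyval(k,P[:,3])
    ok=abs(res)<.0015; k=np.polyfit(P[ok,3],P[ok,2],1)
    print("lean rad %.4f offset at hinge mm %.1f, z range %s, used %d, rms %.2f mm"%(np.arctan(k[0]),k[1]*1e3,(P[[0,-1],3]*1e3).round(),ok.sum(),1e3*np.std(P[ok,2]-np.polyval(k,P[ok,3]))))
    return P
if __name__=="__main__":
    lean();o=env.observe();need([.5033,.2312,.37]);print(o["wrist_torque"].round(2))
E
python3 lean.py
```

```text
lean rad 0.0721 offset at hinge mm -1.3, z range [84. 19.], used 16, rms 0.21 mm
t 15.65 pos [0.4969 0.2348 0.3697] xang 75.66 zax [ 0.    -0.002 -1.   ] move cm [-0.19  0.71 -0.03] F [-1.3 -6.2  0.3] w 0.0299
[-0.81  0.34 -0.08]
```

>>> step_arm:
  increments:
    - {"x": -0.12, "y": 0.35, "z": -0.01, "wx": 0, "wy": 0, "wz": 0, "gripper": 2.5}
    - {"x": 0, "y": 0.35, "z": -0.01, "wx": 0, "wy": 0, "wz": 0, "gripper": 2.5}
    - {"x": 0, "y": 0, "z": 0, "wx": 0, "wy": 0, "wz": 0, "gripper": 2.5}
    - {"x": 0, "y": 0, "z": 0, "wx": 0, "wy": 0, "wz": 0, "gripper": 2.5}
    - {"x": 0, "y": 0, "z": 0, "wx": 0, "wy": 0, "wz": 0, "gripper": 2.5}

```text
time_s: 16.15
position: [0.5031, 0.2327, 0.3699]
tool_rot: [[0.247, 0.969, 0.001], [0.969, -0.247, 0.0], [0.0, 0.001, -1.0]]
ft_force: [-1.9, 0.1, 2.4]
grip_width: 0.0296
```

Run:
```python
from lean import *
P=lean();print(P[::3].round(3));o=env.observe();need([.5033,.2312,.37]);print(o["wrist_torque"].round(2))
s=cam('side');c=cam('top')
cv2.imwrite('pics/i.png',np.hstack([cv2.resize(s[0][140:240,150:250],(400,400),interpolation=cv2.INTER_CUBIC),cv2.resize(c[0][250:320,120:190],(400,400),interpolation=cv2.INTER_CUBIC)]))
```

```text
lean rad 0.0248 offset at hinge mm -1.2, z range [83. 19.], used 16, rms 0.24 mm
[[ 2.01888e+02  2.00000e+02  1.00000e-03  8.30000e-02]
 [ 2.02805e+02  2.06000e+02  1.00000e-03  7.10000e-02]
 [ 2.03890e+02  2.12000e+02  0.00000e+00  5.80000e-02]
 [ 2.04684e+02  2.18000e+02 -0.00000e+00  4.50000e-02]
 [ 2.05581e+02  2.24000e+02 -0.00000e+00  3.20000e-02]
 [ 2.06554e+02  2.30000e+02 -1.00000e-03  1.90000e-02]]
t 16.2 pos [0.503  0.2327 0.3699] xang 75.69 zax [ 0.001  0.    -1.   ] move cm [-0.14  0.06 -0.01] F [-0.6  1.1  2.8] w 0.0295
[ 0.23  0.29 -0.04]
```

View pics/i.png

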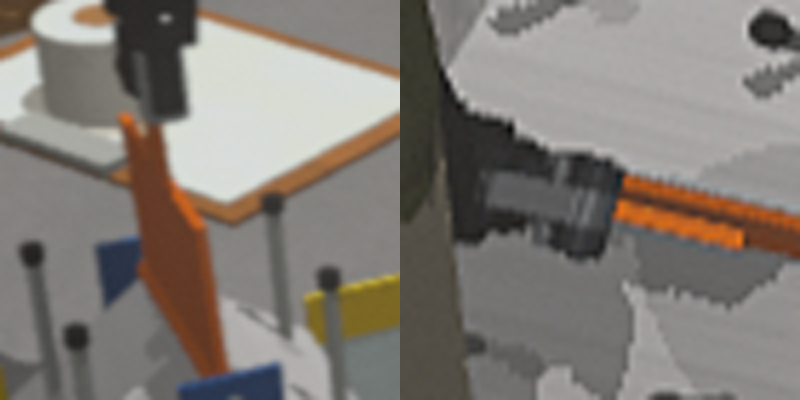

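Run:
```python
from h import *
s=cam('side');c=cam('top');H=np.array([.5033,.2295,.075]);x=np.array([.247,.969,0]);d=np.array([-.969,.247,0])
g=s[0][:,:,0].astype(float)-s[0][:,:,2]
E=[]
for r in range(238,272,2):
    a=g[r,185:232]; i=np.where(a>25)[0]
    if len(i)<10: continue
    l=i[0]-(a[i[0]]-25)/(a[i[0]]-a[i[0]-1]); q=i[-1]+(a[i[-1]]-25)/(a[i[-1]]-a[i[-1]+1])
    E.append([r]+[((lambda p:(p@d,p[2]))(O+D*(((H-.08*x-O)@x)/(D@x))-H)) for O,D in (ray(s,(185+l,r)),ray(s,(185+q,r)))])
for e in E[::3]: print(e[0],np.round(np.array(e[1:])*1e3,1).tolist())
for k in (1,2):
    A=np.array([e[k] for e in E]);f=np.polyfit(A[:,1],A[:,0],1);print("post edge slope rad %.4f rms %.2f"%(f[0],1e3*np.std(A[:,0]-np.polyval(f,A[:,1]))))
# pin: bright spot on the post
b=s[0][236:262,200:222].mean(2); print(b.max(),np.unravel_index(b.argmax(),b.shape)); w=np.clip(b-110,0,None); w[:4]=0
yy,xx=np.mgrid[236:262,200:222]; sel=(abs(yy-(236+np.unravel_index(b.argmax(),b.shape)[0]))<4)&(abs(xx-(200+np.unravel_index(b.argmax(),b.shape)[1]))<4);w*=sel
u=((w*xx).sum()/w.sum(),(w*yy).sum()/w.sum());O,D=ray(s,u);p=O+D*(((H-.08*x-O)@x)/(D@x))-H;print("pin",u,"d %.1f z %.1f mm"%(p@d*1e3,p[2]*1e3))
# top view: near end of flap's top edge
for q in [(742,247),(746,232)]:
    p=plane(c,(q[0]-400+.5)/5.714+119.5 if 0 else ((q[0]-400+.5)/5.714+119.5,(q[1]+.5)/5.714+249.5),.165)-H;print("top flap corner d %.1f x %.1f mm"%(p@d*1e3,p@x*1e3))
```

```text
238 [[25.8, 15.0], [-21.3, 1.8]]
244 [[24.8, 1.5], [-21.8, -11.8]]
250 [[25.5, -11.8], [-22.1, -25.7]]
256 [[26.1, -25.2], [-22.8, -39.8]]
262 [[26.2, -38.9], [-22.5, -53.7]]
268 [[25.9, -52.9], [-22.0, -67.9]]
post edge slope rad -0.0146 rms 0.29
post edge slope rad -0.0182 rms 1.95
149.33333333333334 (np.int64(2), np.int64(21))
pin (np.float64(221.0), np.float64(240.39102564102566)) d -23.4 z -4.1 mm
top flap corner d 5.2 x -67.3 mm
top flap corner d 0.6 x -67.3 mm
```

Run:
```python
from lean import *
lean()
s=cam('side');H=np.array([.5033,.2295,.075]);x=np.array([.247,.969,0]);d=np.array([-.969,.247,0])
b,g_,r_=[s[0][:,:,i].astype(float) for i in range(3)]
def fit(ch,rows,c0,c1,side,off):
    P=[]
    for r in rows:
        a=ch[r,c0:c1]; m=np.percentile(a,75)*.5+np.percentile(a,5)*.5
        i=np.where(a>m)[0]; j=i[0] if side<0 else i[-1]; k=j+side
        if k<0 or k>=len(a): continue
        u=c0+j+side*(a[j]-m)/(a[j]-a[k]); O,D=ray(s,(u,r)); p=O+D*(((H+off*x-O)@x)/(D@x))-H; P.append((u,r,p@d*1e3,p[2]*1e3))
    P=np.array(P)
    for _ in range(3):
        f=np.polyfit(P[:,3],P[:,2],1);e=P[:,2]-np.polyval(f,P[:,3]);P=P[abs(e)<max(2*e.std(),.3)]
    print("slope %.4f rms %.2f n %d z %.0f..%.0f d0 %.1f u %.1f..%.1f"%(f[0],e.std(),len(P),P[0,3],P[-1,3],f[1],P[0,0],P[-1,0]))
fit(r_-b,range(173,206,2),178,190,-1,.068)
fit(b-r_,range(242,270,2),188,205,-1,-.08)
fit(b-r_,range(242,264,2),205,232,1,-.08)
# post at right rear, dark-capped posts: grey, skip. roll check of verticals by gravity: projected vertical
print(proj(s,H-.068*x),proj(s,H-.068*x+[0,0,.09]))
```

```text
lean rad 0.0262 offset at hinge mm -1.2, z range [83. 19.], used 16, rms 0.21 mm
slope 0.0120 rms 0.40 n 12 z 81..12 d0 3.7 u 180.8..184.9
slope -0.0155 rms 0.25 n 14 z 6..-53 d0 26.2 u 195.1..198.2
slope 0.0052 rms 0.15 n 10 z -12..-54 d0 -23.1 u 221.1..223.2
[207.04962707 238.49172847] [202.10237203 196.72287814]
```

>>> step_arm:
  increments:
    - {"x": 0, "y": 0.12, "z": 0, "wx": 0, "wy": 0, "wz": 0, "gripper": 2.5}
    - {"x": 0, "y": 0.12, "z": 0, "wx": 0, "wy": 0, "wz": 0, "gripper": 2.5}
    - {"x": 0, "y": 0, "z": 0, "wx": 0, "wy": 0, "wz": 0, "gripper": 2.5}
    - {"x": 0, "y": 0, "z": 0, "wx": 0, "wy": 0, "wz": 0, "gripper": 2.5}
    - {"x": 0, "y": 0, "z": 0, "wx": 0, "wy": 0, "wz": 0, "gripper": 2.5}
    - {"x": 0, "y": 0, "z": 0, "wx": 0, "wy": 0, "wz": 0, "gripper": 2.5}

```text
time_s: 17.1
position: [0.5054, 0.2321, 0.3699]
tool_rot: [[0.247, 0.969, 0.0], [0.969, -0.247, 0.0], [0.0, 0.0, -1.0]]
ft_force: [-1.0, 2.4, 5.2]
grip_width: 0.0294
```

```bash
python3 lean.py; python3 -c "
from lean import *
lean();print(env.observe()['qvel'].round(2))
s=cam('side')
for r in (346,348):
    g=s[0][r,335:395].mean(1); i=np.where(g<75)[0]; print('feed grip cols',335+i[0],335+i[-1])"
```

```text
lean rad 0.0072 offset at hinge mm -1.1, z range [83. 19.], used 16, rms 0.22 mm
t 17.15 pos [0.5054 0.2321 0.3699] xang 75.69 zax [ 0.  0. -1.] move cm [-0.14 -0.18 -0.01] F [-1.5  2.2  5.3] w 0.0294
[ 0.43  0.44 -0.06]
lean rad 0.0073 offset at hinge mm -1.1, z range [83. 19.], used 16, rms 0.22 mm
[ 0.05 -0.1   0.05  0.07 -0.04  0.03]
feed grip cols 348 364
feed grip cols 348 364
```

```bash
python3 -c "
from h import *
print(env.close_job())"
```

```text
the job is handed in; nothing more can be done
None
```

The job is handed in: the feed grip is level with the green mark, and the flap is held upright and still between the fingers. It took about 17 s of the 48 s allowed, and the arm never went near the parcels or the tape roll.

- **Feed grip:** I slid the grip on the aluminium track, the one with the green mark, then nudged it once because it was about 1.2 mm short. Afterwards the side view put the grip at 9.5 mm along the track and the mark at about 9.5 mm. The top view read the grip slightly further along, at 9.8 to 11 mm, so the true error is probably within about 1 mm.
- **Flap:** I gripped the handle by its ends (29.4 mm opening, 25 N) and swung it along its arc from 0.9 rad without letting it go over. At the last look the near edge in the side view showed a lean of 0.007 rad, and the arm was still, with only a few newtons at the wrist.
- **Where checks disagreed:** just before the last 2.4 mm correction, the estimates of the remaining lean ranged from about 0 (arm position) through 0.012 to 0.026 (side view) to about 0.034 (top view). I corrected by a middle value, so I expect the flap within about 0.02 rad of upright.

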